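# Close up the cream filler: lid on, portion stop held at the red band and cam lever locked

## Robot

A 6-joint arm with a two-finger parallel gripper is mounted at the origin on the work surface. World frame = base frame: x ahead of the robot, y to its left, z up, the work surface at z = 0. Lengths are in mm, angles in rad, forces in N, time in s.
With the tool pointing down it reaches from about 300 to 775 mm from the base axis. Payload 14.6 kg.
Tool frame: the origin (TCP) lies on the centre line of the jaws, within the pads' length; the fingertips stand 19 mm ahead of it and the grasp point (between the pads) is the TCP (bot.tip_reach is the distance from the TCP to the fingertips, in mm); y points along the fingers, x is the direction in which the jaws open and shut, and the axes are right-handed (so a half turn about y gives the same grasp; the last joint's range is limited). The gripper opens to 85 mm and grips with 20 to 120 N. Pads are 22 mm wide; open, the fingers measure 114 mm over their backs; the gripper's body (76 mm by 85 mm) begins 54 mm behind the grasp point. The pads swing forward as they close: fully open they stand 13 mm farther back than shut.
Start: joints at [1.177, 0.3, 1.521, -0, 1.321, -0.067], TCP at [176.555, 520.882, 250.281] pointing down, gripper open.
Joint ranges: [-3.03, 3.03], [-0.79, 2.21], [0.23, 2.52], [-1.04, 4.18], [0, 3.07], [-2.55, 2.55]. Speed limits (rad/s): [2.22, 2.22, 2.57, 3.14, 3.14, 3.14].

## Interface

Orientations are given as a unit quaternion [w, x, y, z].
In Python, from rig import bot gives the robot as it stands. Calls block until the motion is done:
- bot.move_to(position, orientation): joint-space move of the TCP to a pose.
- bot.servo_line(position, attitude=None, speed=150, until_force=None): straight line of the TCP; attitude=None keeps the orientation; speed is the mean speed in mm/s. With until_force (N) it stops when the force on the tool has changed by that much, and returns True; else False.
- bot.move_joints(angles): joint-space move.
- bot.move_gripper(opening, grip_force=None): finger opening in mm; grip_force is the grip in N (None keeps the last); returns when the fingers have stopped.
- bot.dwell(seconds).
- bot.ik(position, orientation): joint angles nearest the present ones, or None.
- bot.read_state(): the state.
- bot.read_camera(name): name is "scene" or "top"; returns a dict with "image" (420x560x3 uint8, blue, green, red), "depth" (420x560 float32, mm along the optical axis (not along the pixel's ray), 0 where there is no reading), "fovy" (degrees; the focal length in pixels is half the picture's height over the tangent of half this angle, whatever the lens; pixels are square), "cx", "cy" (the principal point, pixels), "k1" (the pictures are not rectified: a ray, as slopes to the right and down, at radius r is drawn at 1 + k1 r^2 times it, then the intrinsics apply), "eye" and "attitude" of the camera in the world. Camera axes: x right, y down, z forward; pixel columns grow to the right and rows downward; lengths in mm; the calibration is good to about 2 mm. A picture is of the moment at which its call begins.
A pose or a line that the arm cannot do raises bot.MotionError and nothing moves.
- bot.finish_job(): hands the job in, once; it reports no verdict.
The state is a dict: "clock": time; "joint_positions": joint angles; "qvel": joint speeds; "effort": joint torques, N m; "ee_pos": TCP position; "tool_rot": TCP orientation; "ft_force": force on the tool from outside, world axes, zero at the start; "moment": the same for the moment, N m; "grip_width": finger opening in mm.
Only numpy, scipy, OpenCV 4.12 (cv2) and the standard library are available. Lean on these libraries where they do the work, as an engineer would, in place of code of your own. Each camera call takes 0.05 s, during which the arm holds its last target. There are 200 camera calls.

## Task

Get the bench cream filler ready for the next batch of choux: first set the white lid gently and squarely on the hopper and let go of it. Then push the portion stop in along its guide bar until its inner edge just meets the red band, hold it there against its spring, and only then squeeze the black cam lever fully flat against it; finish still gripping the stop, with nothing let go. Leave the pastry plate, the cherry bowl and the yellow beaker alone.

Things in the scene. Friction and masses are not known exactly. Their poses are not given: they have to be found in the camera images.
- lid_knob (a point): Centre of the black knob (upright cylinder 28 mm across, 22 mm tall) of the loose white plastic hopper lid, about 0.3 kg, lying on the counter knob up; z is the lid's up axis. The lid is a round plate 174 mm across; its rim's underside is 30 mm below this point, and a chamfered 148 mm round locating boss reaches 9 mm lower still.
- hopper_mouth (a point): Centre of the hopper's open mouth, level with the top of its rim, 276 mm above the counter; axes as the filler's. The mouth is 158 mm across inside, 166 mm outside. With the lid seated its rim lies on the hopper's rim, the boss inside, and the knob's centre is 30 mm above this point.
- filler: Fixed steel cream filler; origin on the counter, z up, y along its cylinder and guide bar. Reaches y -235 mm (bar's end post) to +284 mm (needles); base plate 130 mm wide; hopper at y +110. Guide bar 14 mm wide, 20 mm tall, 128 mm above the counter, x = 0, y -215 to 0. Pump handle on the +x side: out to 92 mm, 170 mm high, y 0 to 75 mm.
- stop_middle (a point): Middle of the portion stop, an aluminium sleeve sliding on the guide bar: 60 mm long (y), 24 mm wide (x), from 34 mm below to 14 mm above this point; axes as the filler's. The black lever is on its -x side: closed, lever and sleeve together span x -21 to +12 mm. Free space below, down to the base plate 106 mm lower.
- stop_grip (a point): Where to take the stop from above, fingers closing along the filler's x: one on the lever near its tip, one on the sleeve's back. Mid-width of sleeve and closed lever (33 mm wide), 12 mm towards +y and 4.5 mm towards -x of stop_middle, same height. With the lever open they are up to 63 mm wide here.
- stop_wing (a point): Centre of the stop's thumb wing, a plate on the sleeve's far (+x) side at its inner end, by which a finger beside the sleeve can push the stop in. It stands 29 mm out from the sleeve and is 6 mm thick (y), 40 mm tall; its pushing face is 3 mm towards -y, that is 12 mm from stop_grip along y.
- stop_edge (a point): Middle of the stop's inner end face (its +y end, towards the hopper), on the bar's axis, 30 mm from stop_middle.
- stop (a joint): How far the stop has been pushed in along +y of the filler, m: 0 at the outer end, where a spring holds it, up to 0.10. The spring pushes it out with 2.5 N at 0, growing by 25 N/m; let go with the lever open, it runs back out.
- mark: Red band, 6 mm wide, round the guide bar (nothing to bump into). Origin on the bar's axis at the band's edge that faces the stop; axes as the filler's. The stop is at the mark when stop_edge is at this point.
- lever (a joint): Cam lever angle, rad: 0 closed (flat along the stop's -x side), positive open (tip swung out to -x). It begins at 0.4 to 0.6, is stiff and stays where it is put: about 4 to 5 N near the tip moves it. Its cam bites below 0.2 rad; closed, it clamps the stop on the bar.
- lever_tip (a point): Outer side of the cam lever's tip, 54 mm from its upright pivot, at mid-height; the lever is 8 mm thick and 24 mm tall. The pivot is at x -17, y -22 mm from stop_middle.
- pastry_plate: White plate, 200 mm across, with a cream puff on it, 60 mm high; origin at its underside. Leave alone.
- cherry_bowl: White bowl of cherries, 136 mm across, 60 mm high; origin at its underside. Leave alone.
- yellow_beaker: Yellow beaker, 72 mm across, 120 mm high; origin at its underside. Leave alone.
Mind the look-alikes: they are no part of the job. What is shaped like the part that bears lid_knob but pink or purple is not meant.

How it is judged:
By the outcome, as a careful person would: the job done as asked, in the order asked, and still so for the second after the job is handed in, while the arm keeps its last pose, push and grip.
It also fails if it takes over 64 s, if anything falls off the work surface, if the arm or the gripper's body presses on something with over 40 N, if the wrist force passes 120 N, or if a joint passes its speed limit or range.

## Working session

There is one attempt and no reset: what is moved stays moved. The work goes in short steps, each a Python script; the robot and the scene stay as the last script left them, time stands still between calls to the robot, and variables do not carry over. Pictures are saved under pics/ and viewed, about 8 in all and at most 12, crops included, and the job is handed in when it is done.

```bash
ls; mkdir -p pics; cat > h.py <<'E'
import numpy as np, cv2
from scipy.spatial.transform import Rotation as R
from rig import bot
def rot(q): return R.from_quat([q[1],q[2],q[3],q[0]]).as_matrix()
def quat(M):
    q=R.from_matrix(M).as_quat(); return [q[3],q[0],q[1],q[2]]
def down(a):  # tool pointing down, jaw axis (x) at angle a in world xy
    x=np.array([np.cos(a),np.sin(a),0]); return x
def grab(n):
    c=bot.read_camera(n); np.savez(f'cam_{n}.npz',**{k:np.asarray(v) for k,v in c.items()}); return c
def f(c): return 210/np.tan(np.radians(float(c['fovy']))/2)
def K(c): F=f(c); return np.array([[F,0,float(c['cx'])],[0,F,float(c['cy'])],[0,0,1]])
def ray(c,uv):
    p=cv2.undistortPoints(np.array(uv,float).reshape(-1,1,2),K(c),np.array([float(c['k1']),0,0,0,0])).reshape(-1,2)
    return np.c_[p,np.ones(len(p))]@rot(c['attitude']).T
def at_z(c,uv,z):
    d=ray(c,uv); e=np.array(c['eye'],float); return e+d*((z-e[2])/d[:,2])[:,None]
def at_d(c,uv):
    uv=np.atleast_2d(uv); d=ray(c,uv); z=np.array([c['depth'][int(round(v)),int(round(u))] for u,v in uv])
    return np.array(c['eye'],float)+d*z[:,None]
def proj(c,P):
    M=rot(c['attitude']); p=(np.atleast_2d(P)-np.array(c['eye'],float))@M
    return cv2.projectPoints(p.reshape(-1,1,3),np.zeros(3),np.zeros(3),K(c),np.array([float(c['k1']),0,0,0,0]))[0].reshape(-1,2)
def cloud(c):
    v,u=np.mgrid[0:420,0:560]; uv=np.c_[u.ravel(),v.ravel()]
    d=ray(c,uv); return (np.array(c['eye'],float)+d*np.asarray(c['depth']).reshape(-1,1)).reshape(420,560,3)
E
python3 - <<'E'
from h import *
for n in('scene','top'):
    c=grab(n); cv2.imwrite(f'pics/{n}0.png',c['image']); print(n,c['eye'],c['attitude'],c['fovy'],c['cx'],c['cy'],c['k1'])
s=bot.read_state(); print(s); print(rot(s['tool_rot']))
E
```

```text
pics
scene [1189.95253689 -826.85730364 1198.29333742] [-0.35139008  0.86977454  0.32120756 -0.12978043] 51.43599543986561 283.0549179109712 208.209599263605 -0.019249312874939868
top [ 326.9645165   -59.3536615  1606.94937521] [-0.05917129  0.70528632 -0.70405429  0.05811642] 49.558540023528366 271.1113933414257 205.28347398350147 -0.03718286307476693
{'clock': 0.1, 'joint_positions': array([ 1.17742105e+00,  3.00402685e-01,  1.52155565e+00,  7.46525142e-06,
        1.32070775e+00, -6.66064112e-02]), 'qvel': array([ 1.20224961e-03, -1.27738957e-03, -1.18700692e-03,  8.91457958e-04,
       -1.78555440e-05,  7.19397337e-04]), 'effort': array([ 5.85158286e-04, -5.44370198e+01, -3.62373805e+01, -1.91684757e-05,
        2.99464817e-03, -2.45993988e-06]), 'ee_pos': array([176.46719316, 520.70481878, 249.76959019]), 'tool_rot': array([-0.57447282,  0.5748687 ,  0.41168756, -0.41233519]), 'ft_force': array([0.52162553, 0.12085159, 1.11647952]), 'moment': array([-0.00811026,  0.0442501 ,  0.00593915]), 'grip_width': 85.18347717731716}
[[ 3.20986085e-01 -4.18136959e-04 -9.47083818e-01]
 [ 9.47083305e-01 -9.88674402e-04  3.20986348e-01]
 [-1.07057378e-03 -9.99999424e-01  7.86598078e-05]]
```

View pics/scene0.png

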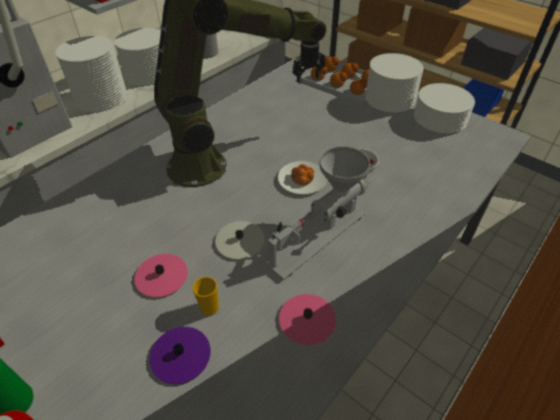

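View pics/top0.png

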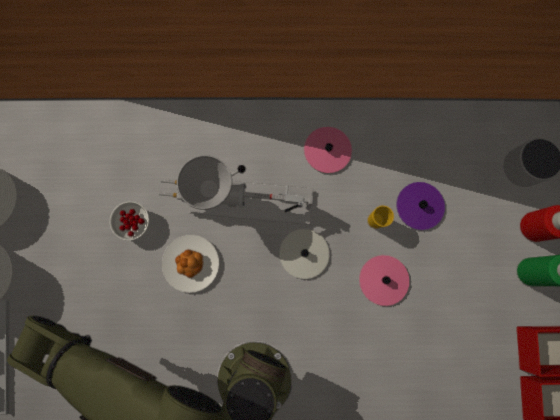

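The candidate lids are white at scene (240,240) / top (304,254), pink at scene (160,275) and (307,318), and purple at scene (180,355). Only the white one fits. In the top view the filler has its hopper at (205,183) and its bar running right to the stop at about (293,198). Next I'll enlarge both views.

```bash
python3 - <<'E'
from h import *
t=bot.read_camera('top') if 0 else dict(np.load('cam_top.npz')); s=dict(np.load('cam_scene.npz'))
def crop(c,x0,y0,w,h,k,fn):
    im=cv2.resize(c['image'][y0:y0+h,x0:x0+w],None,fx=k,fy=k,interpolation=cv2.INTER_CUBIC)
    im=cv2.convertScaleAbs(im,alpha=1.5,beta=10)
    for u in range(0,w,10): cv2.putText(im,str(x0+u) if u%20==0 else '',(u*k,8),0,.3,(0,255,255)); cv2.line(im,(u*k,10),(u*k,14),(0,255,255))
    for v in range(0,h,10): cv2.putText(im,str(y0+v) if v%20==0 else '',(0,v*k+3),0,.3,(0,255,255)); cv2.line(im,(22,v*k),(26,v*k),(0,255,255))
    cv2.imwrite(fn,im)
crop(t,155,145,190,140,4,'pics/t1.png'); crop(s,205,140,190,140,4,'pics/s1.png')
for n,c in(('top',t),('scene',s)):
    X=cloud(c); d=c['depth']>0
    m=d&(np.abs(X[...,2]-276)<6); v,u=np.nonzero(m); print(n,'z~276',len(u),X[m].mean(0) if len(u) else '',X[m].min(0),X[m].max(0))
print(at_z(t,[(304,253),(205,183)],0), proj(t,[[0,0,0],[100,0,0],[0,100,0]]))
X=cloud(t)
for uv in [(304,253),(310,240),(388,216),(130,220),(190,262),(188,235)]: print(uv,X[uv[1],uv[0]].round(1))
E
```

```text
top z~276 565 [319.6390883   51.97054527 276.17864913] [-52.10445121 -85.92930895 270.00582603] [704.42461205 475.15761663 281.97186725]
scene z~276 1130 [133.61840032 177.08544276 275.83892003] [-758.32541416 -425.23480373  270.00243177] [1295.4420289  2015.46036728  281.99814836]
[[ 426.10240877 -172.83236059    0.        ]
 [ 677.58718438  182.46612458    0.        ]] [[254.02945558 379.04307336]
 [254.23635832 348.6081743 ]
 [224.4993174  378.91790893]]
(304, 253) [ 422.9 -169.1   52.6]
(310, 240) [ 471.1 -193.7    9.5]
(388, 216) [ 547.3 -455.2   75.5]
(130, 220) [535.2 431.6  51.8]
(190, 262) [391.1 216.8  63.1]
(188, 235) [486.9 234.4  19.5]
```

View pics/t1.png

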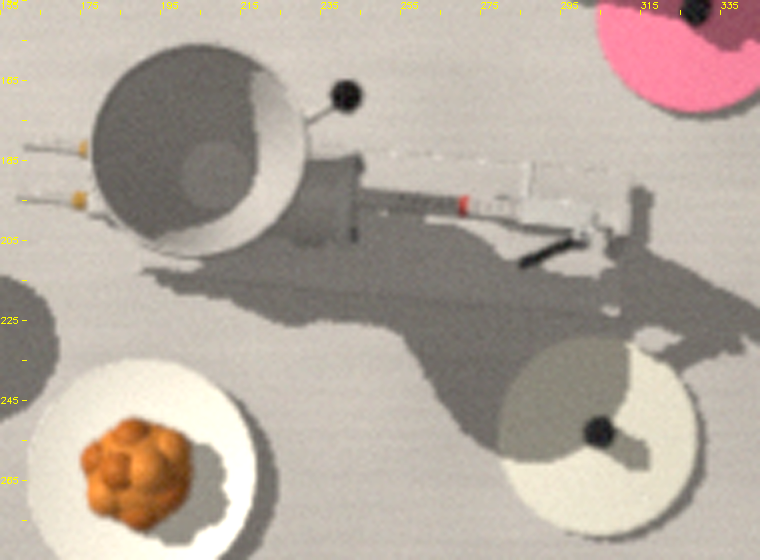

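View pics/s1.png

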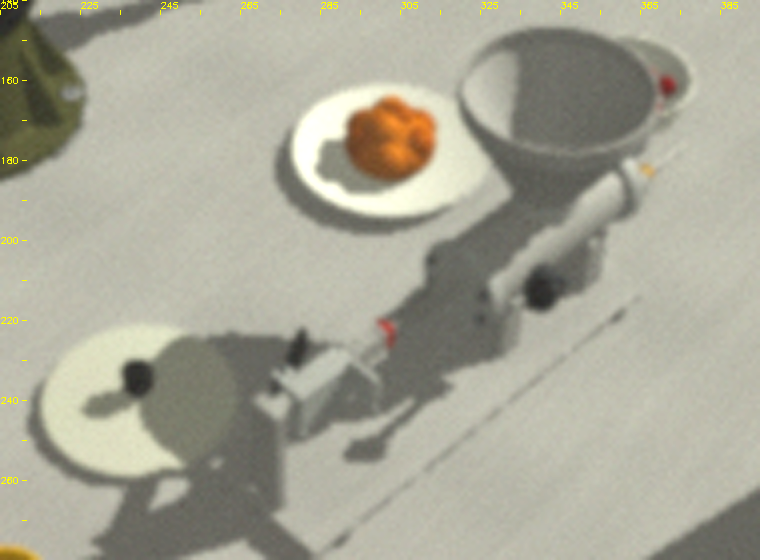

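```bash
python3 - <<'E'
from h import *
from scipy.optimize import least_squares
t=dict(np.load('cam_top.npz')); s=dict(np.load('cam_scene.npz'))
T=lambda p: np.array(p,float)/4+[155-.375,145-.375]; S=lambda p: np.array(p,float)/4+[205-.375,140-.375]
def circ(P,r): 
    q=least_squares(lambda q:np.hypot(*(P[:,:2]-q).T)-r,P[:,:2].mean(0)); return q.x.round(1),q.fun.round(1)
print('hop top',circ(at_z(t,T([(92,150),(306,150),(200,44),(198,257)]),276),83))
print('hop scn',circ(at_z(s,S([(459,103),(657,98),(557,27),(562,153)]),276),83))
for z in(14,20,28): print('lid',z,'top',circ(at_z(t,T([(497,437),(698,437),(598,540)]),z),87),'scn',circ(at_z(s,S([(39,410),(236,385),(140,324),(120,478)]),z),87))
print('knob top',at_z(t,T([(599,431)]),45).round(1),'scn',at_z(s,S([(137,379)]),39).round(1))
print('bar top: at365, band mid, band edge',at_z(t,T([(365,199),(463.5,206),(469,206)]),138).round(1))
print('band scn top mid',at_z(s,S([(385,325)]),138).round(1))
print('stop top: wing tip, inner edge',at_z(t,T([(530,164),(525,195),(521,215),(600,222)]),142).round(1))
print('lever top tip,root',at_z(t,T([(522,266),(575,241)]),140).round(1))
X=cloud(s)
for p in [(90,420),(140,440),(137,370),(320,375)]: q=S(p).round().astype(int); print(p,X[q[1],q[0]].round(1))
print(bot.tip_reach)
E
```

```text
hop top (array([620.5, 143. ]), array([-2.7, -2.7, -1.4, -1.4]))
hop scn (array([623. , 140.9]), array([-0.4, -0.2, -2.7, -2.6]))
lid 14 top (array([ 420.4, -171.8]), array([0.7, 0.7, 0. ])) scn (array([ 427.5, -174.2]), array([0.2, 0.4, 1.7, 1.7]))
lid 20 top (array([ 420.3, -171.4]), array([0.4, 0.4, 0. ])) scn (array([ 431.4, -177.5]), array([-0.2, -0. ,  1.2,  1.3]))
lid 28 top (array([ 420.3, -170.9]), array([-0., -0., -0.])) scn (array([ 436.6, -181.9]), array([-0.8, -0.7,  0.7,  0.7]))
knob top [[ 425.5 -171.    45. ]] scn [[ 427.6 -173.1   39. ]]
bar top: at365, band mid, band edge [[609.4  26.1 138. ]
 [603.7 -54.9 138. ]
 [603.7 -59.4 138. ]]
band scn top mid [[606.6 -54.7 138. ]]
stop top: wing tip, inner edge [[ 638.1 -109.5  142. ]
 [ 612.2 -105.3  142. ]
 [ 595.5 -101.9  142. ]
 [ 589.8 -166.5  142. ]]
lever top tip,root [[ 553.6 -102.7  140. ]
 [ 574.3 -146.1  140. ]]
(90, 420) [ 412.9 -220.    12.5]
(140, 440) [ 461.5 -205.     9.9]
(137, 370) [ 424.6 -168.8   45.6]
(320, 375) [ 603.8 -132.   143.1]
19.0
```

```bash
cat >> h.py <<'E'
YAW=np.radians(-4.5)
def Q(a=YAW):
    c,s=np.cos(a),np.sin(a); return quat(np.array([[c,0,-s],[s,0,c],[0,-1,0]]))
def st(m=''):
    s=bot.read_state(); print(m,'t',round(s['clock'],2),'p',np.round(s['ee_pos'],1),'F',np.round(s['ft_force'],1),'w',round(s['grip_width'],1),'q',np.round(s['joint_positions'],2)); return s
E
python3 - <<'E'
from h import *
L=np.array([426.5,-172])
bot.move_to([170,400,330],Q(0.9)); st('up')
bot.move_to([*L,150],Q()); st('above')
bot.move_gripper(50,30)
s0=st()
r=bot.servo_line([*L,51],speed=60,until_force=6); st(f'down {r}')
bot.move_gripper(20,40); s1=st('grip')
c=grab('scene'); 
im=cv2.resize(c['image'][170:310,180:370],None,fx=4,fy=4,interpolation=cv2.INTER_CUBIC); cv2.imwrite('pics/s2.png',cv2.convertScaleAbs(im,alpha=1.4))
E
```

```text
up t 0.73 p [170.  400.1 329.9] F [ 0.6 -0.6 -0.2] w 85.4 q [ 1.08 -0.02  1.7   0.    1.46  0.18]
above t 3.06 p [ 426.8 -171.5  150.2] F [-0.8 -0.1 -0. ] w 85.3 q [-0.46  0.22  1.88  0.    1.05 -0.38]
 t 3.5 p [ 426.5 -171.9  150. ] F [-0.   0.3 -0.6] w 50.1 q [-0.46  0.22  1.88  0.    1.05 -0.38]
down False t 5.3 p [ 426.6 -172.1   51.3] F [ 0.4 -0.7 -0. ] w 50.1 q [-0.46  0.39  1.94  0.    0.81 -0.38]
grip t 5.62 p [ 426.5 -172.    51.3] F [-2.5  0.3  5.4] w 26.5 q [-0.46  0.39  1.94 -0.    0.82 -0.38]
```

View pics/s2.png

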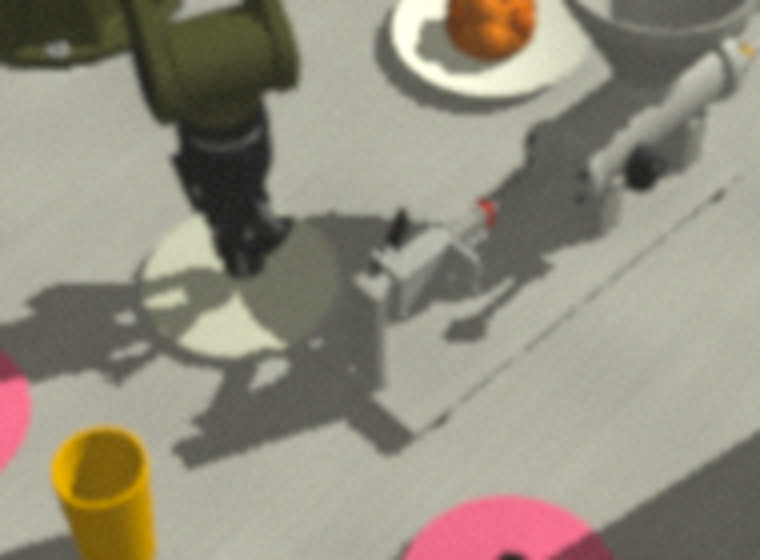

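```bash
python3 - <<'E'
from h import *
H=np.array([621.8,142])
bot.servo_line([426.5,-172,200],speed=150); st('lift')
bot.move_to([426.5,-172,370],Q())
bot.move_to([*H,372],Q()); st('over'); bot.dwell(.2); s=st()
for n,(x,y) in (('scene',(270,80)),('top',(130,110))):
    c=grab(n); im=cv2.resize(c['image'][y:y+140,x:x+130],None,fx=4,fy=4,interpolation=cv2.INTER_CUBIC); cv2.imwrite(f'pics/{n}3.png',cv2.convertScaleAbs(im,alpha=1.4))
a=cv2.hconcat([cv2.imread('pics/scene3.png'),cv2.imread('pics/top3.png')]); cv2.imwrite('pics/both3.png',a[:, :]); print(a.shape)
cv2.imwrite('pics/both3.png',cv2.resize(a,None,fx=.75,fy=.75,interpolation=cv2.INTER_AREA))
E
```

```text
lift t 6.82 p [ 426.1 -171.8  199.1] F [-0.4 -0.4 -3.9] w 26.7 q [-0.46  0.15  1.83 -0.    1.16 -0.38]
over t 8.92 p [621.8 140.8 372.1] F [ 0.3  0.3 -3.9] w 26.2 q [ 0.17  0.46  1.03 -0.    1.65  0.25]
 t 9.12 p [621.8 141.  372.4] F [-0.2  1.  -3.7] w 26.1 q [ 0.17  0.46  1.03 -0.    1.65  0.25]
(560, 1040, 3)
```

View pics/both3.png

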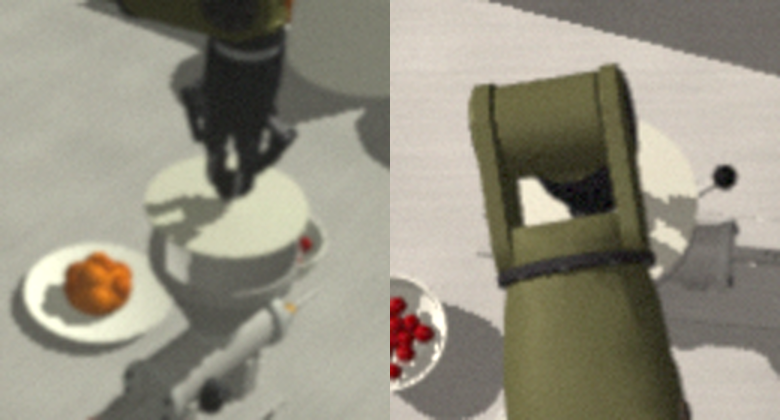

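```bash
python3 - <<'E'
from h import *
from scipy.optimize import least_squares
c=dict(np.load('cam_scene.npz'))
P=at_z(c,np.array([(144,206),(310,210),(230,256),(168,240),(290,245)])/3.+[270,80],331)
q=least_squares(lambda q:np.hypot(*(P[:,:2]-q).T)-87,[620,140]); print('lid scn',q.x,q.fun.round(1))
H=[621.8,141.8]
bot.servo_line([*H,328],speed=60); st()
r=bot.servo_line([*H,312],speed=12,until_force=4); st(f'contact {r}')
c=grab('scene'); cv2.imwrite('pics/s4.png',cv2.convertScaleAbs(cv2.resize(c['image'][90:230,270:420],None,fx=4,fy=4,interpolation=cv2.INTER_CUBIC),alpha=1.4))
E
```

```text
lid scn [624.00617094 141.66685819] [ 1.1  1.  -2.7  1.7  1.8]
 t 10.1 p [621.9 141.8 328.5] F [-0.6  0.1 -3.4] w 26.1 q [ 0.17  0.46  1.12 -0.    1.56  0.25]
contact True t 10.93 p [621.8 141.8 318.4] F [-1.2 -0.4  5.4] w 26.3 q [0.17 0.47 1.14 0.   1.54 0.25]
```

View pics/s4.png

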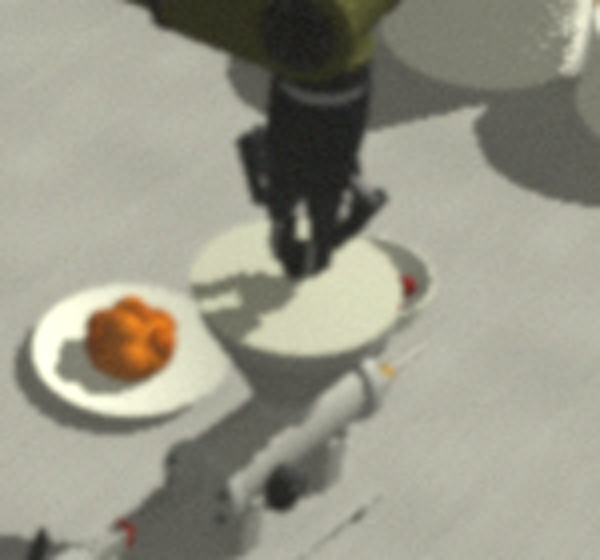

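Contact came at 318.4 mm against a predicted seat height of 318.3, and the lid looks level and centred on the hopper. I'll release it, back off, and measure the stop and band.

```bash
python3 - <<'E'
from h import *
bot.move_gripper(60); st('open')
bot.servo_line([621.8,141.8,390],speed=120)
bot.move_to([430,60,420],Q()); bot.move_gripper(85); st('away')
out=[]
for n,(x,y) in (('scene',(260,205)),('top',(262,178))):
    cs=[grab(n) for _ in range(5)]; c=cs[0]; c['image']=np.mean([k['image'] for k in cs],0).astype(np.uint8)
    np.savez(f'avg_{n}.npz',**{k:np.asarray(v) for k,v in c.items()})
    k=10 if n=='top' else 9; w,h=(56,38) if n=='top' else (60,45)
    im=cv2.resize(c['image'][y:y+h,x:x+w],None,fx=k,fy=k,interpolation=cv2.INTER_CUBIC); im=cv2.convertScaleAbs(im,alpha=1.4)
    im0=im.copy()
    # model
    yh=np.array([-np.sin(YAW),np.cos(YAW),0]); xh=np.array([np.cos(YAW),np.sin(YAW),0]); 
    O=np.array([621.8,142,0])-110*yh
    G=lambda p: O+p[0]*xh+p[1]*yh+np.array([0,0,p[2]])
    ym=-86.; D=45.7
    def line(a,b,col):
        p=(proj(c,[G(a),G(b)])-[x,y]+.5)*k; cv2.line(im,*[tuple(int(v) for v in q) for q in p],col,1)
    for y0,col in((ym,(0,255,255)),(ym+6,(0,255,255))): line((-7,y0,138),(7,y0,138),col); line((7,y0,138),(7,y0,118),col)
    e=ym-D
    for a,b in(((-12,e,142),(12,e,142)),((-12,e-60,142),(12,e-60,142)),((-12,e,142),(-12,e-60,142)),((12,e,142),(12,e-60,142)),((12,e,94),(12,e,142)),((12,e,142),(41,e,142)),((41,e,142),(41,e-6,142)),((41,e,142),(41,e,102))): line(a,b,(0,255,0))
    line((0,0,138),(0,-215,138),(255,0,0))
    out.append(im); out.append(im0)
H=max(o.shape[0] for o in out); W=max(o.shape[1] for o in out)
pad=lambda o:cv2.copyMakeBorder(o,0,H-o.shape[0],0,W-o.shape[1],0)
a=cv2.vconcat([cv2.hconcat([pad(out[0]),pad(out[1])]),cv2.hconcat([pad(out[2]),pad(out[3])])])
print(a.shape); cv2.imwrite('pics/m5.png',cv2.resize(a,(800,int(a.shape[0]*800/a.shape[1])),interpolation=cv2.INTER_AREA))
E
```

```text
open t 11.41 p [621.6 141.8 317. ] F [ 0.3  0.5 -0.1] w 60.4 q [0.17 0.47 1.14 0.   1.54 0.25]
away t 13.39 p [430.4  60.1 419.7] F [ 0.1  0.4 -0.1] w 84.8 q [ 0.05 -0.04  1.52  0.    1.66  0.13]
(810, 1120, 3)
```

View pics/m5.png

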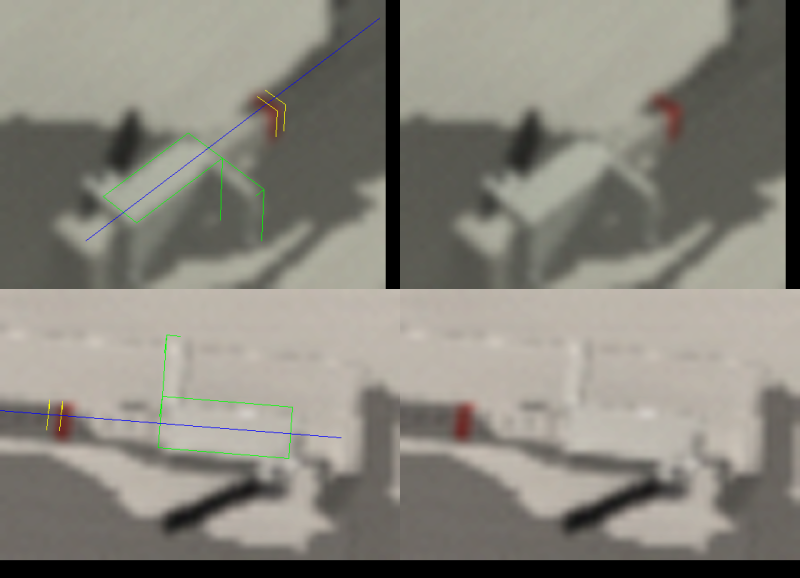

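```bash
python3 - <<'E'
from h import *
np.set_printoptions(linewidth=200)
t=dict(np.load('avg_top.npz')); s=dict(np.load('avg_scene.npz'))
I=t['image'].astype(float); g=I.mean(2).round().astype(int); red=(I[...,2]-I[...,:2].mean(2)).round().astype(int)
print('wing cols 280-293 rows 184-193'); print(g[184:194,280:294])
print('band cols 266-275 rows 192-201'); print(red[192:202,266:276])
print('sleeve cols 276-307 rows 192-201'); print(g[192:202,276:308])
I=s['image'].astype(float); g=I.mean(2).round().astype(int); red=(I[...,2]-I[...,:2].mean(2)).round().astype(int)
print('scene red cols 296-306 rows 216-230'); print(red[216:230,296:306])
print('scene g cols 284-302 rows 222-244'); print(g[222:244,284:303])
for n,c in(('top',t),('scene',s)):
    I=c['image'].astype(float); r=I[...,2]-I[...,:2].mean(2); m=np.zeros_like(r); 
    sl=(slice(192,202),slice(266,276)) if n=='top' else (slice(214,232),slice(294,308))
    m[sl]=np.clip(r[sl]-12,0,None); v,u=np.mgrid[0:420,0:560]; print(n,'red centroid',(m*u).sum()/m.sum(),(m*v).sum()/m.sum(),m.sum())
E
```

```text
wing cols 280-293 rows 184-193
[[125 127 128 127 128 130 130 129 127 129 129 128 128 129]
 [122 123 127 122 123 132 135 128 120 127 126 125 125 128]
 [131 129 131 129 129 135 143 127 115 124 121 119 121 125]
 [129 129 129 129 129 132 138 129 116 126 127 127 127 128]
 [128 128 127 128 128 131 136 130 121 126 127 128 129 128]
 [128 127 128 128 128 134 135 125 119 125 126 126 127 127]
 [126 126 125 126 126 134 136 123 118 126 126 126 127 127]
 [127 127 125 124 127 135 134 121 123 125 124 123 124 124]
 [125 126 125 125 127 134 133 115 123 122 123 124 123 123]
 [117 115 118 123 126 136 137 118 124 125 122 121 123 121]]
band cols 266-275 rows 192-201
[[ 8  9  8  8 10  8 10  8  9 10]
 [ 8  8  8 10 12 16 14 10  8 10]
 [ 4  7  6 14 28 41 27 12  9 10]
 [ 6  4  6 16 38 37 16  8  9  8]
 [ 6  6  6 18 42 38 14  6  7  8]
 [ 5  5  6 19 47 34 14  6  6  8]
 [ 5  4  4 18 38 26  8  4  4  6]
 [ 6  6  6  9 18 15  8  6  7  6]
 [ 8  8  8  9 10 10  9 10  9  9]
 [ 6  5  6  7 10 10 10 10 10  8]]
sleeve cols 276-307 rows 192-201
[[128 126 127 126 125 126 125 125 127 134 133 115 123 122 123 124 123 123 124 123 1
[... 2922 characters left out ...]
66  74  78  73  65  63]
 [100  91  86  80  74  66  62  62  63  63  63  63  63  65  69  77  74  67  64]
 [ 88  87  83  76  68  64  62  64  69  69  64  63  64  66  70  73  71  66  63]
 [ 86  85  80  72  64  62  62  67  72  72  64  63  63  65  70  71  68  63  63]
 [ 84  81  74  65  61  62  62  65  67  64  63  63  63  65  70  71  66  64  65]
 [ 83  75  66  62  61  62  62  62  64  64  63  63  63  66  73  75  67  64  69]
 [ 80  72  63  62  61  60  61  62  62  63  64  64  63  66  75  79  73  72  82]
 [ 72  64  62  62  63  62  61  63  63  64  64  66  67  68  74  82  88  92 100]]
top red centroid 270.47993579454254 195.95505617977528 311.5
scene red centroid 301.5922818791946 222.24664429530202 298.0
```

```bash
python3 - <<'E'
from h import *
t=dict(np.load('avg_top.npz')); s=dict(np.load('avg_scene.npz'))
yh=np.array([-np.sin(YAW),np.cos(YAW)]); xh=np.array([np.cos(YAW),np.sin(YAW)])
def loc(P): return np.c_[P[:,:2]@xh,P[:,:2]@yh].round(1)
b=loc(at_z(s,[(301.59,222.25)],133.6)); print('scene band ctr (x+3.1)',b)
for z in(142,138,134):
    w=loc(at_z(s,[(295,231),(296,232.1),(297,233),(298,234)],z)); print(z,'wing',(w-b).tolist(),'D',(b[0,1]-3-(w[:,1]+3)).round(1))
b=loc(at_z(t,[(270.48,195.96)],136)); print('top band ctr',b)
w=loc(at_z(t,[(286.0,188),(285.55,191),(286,185)],142)); print((w-b).tolist(),'D',(b[0,1]-3-(w[:,1]+3)).round(1))
E
```

```text
scene band ctr (x+3.1) [[612.3  -6.7]]
142 wing [[16.100000000000023, -48.199999999999996], [21.600000000000023, -49.3], [26.40000000000009, -49.8], [31.600000000000023, -50.5]] D [42.2 43.3 43.8 44.5]
138 wing [[13.700000000000045, -45.599999999999994], [19.200000000000045, -46.699999999999996], [24.100000000000023, -47.199999999999996], [29.300000000000068, -48.0]] D [39.6 40.7 41.2 42. ]
134 wing [[11.300000000000068, -43.099999999999994], [16.90000000000009, -44.199999999999996], [21.800000000000068, -44.699999999999996], [27.0, -45.4]] D [37.1 38.2 38.7 39.4]
top band ctr [[607.   -7.2]]
[[29.5, -48.8], [19.399999999999977, -48.099999999999994], [39.60000000000002, -48.0]] D [42.8 42.1 42. ]
```

```bash
cat >> h.py <<'E'
yh=np.array([-np.sin(YAW),np.cos(YAW)]); xh=np.array([np.cos(YAW),np.sin(YAW)])
def W(x,y,z): return [*(x*xh+y*yh),z]   # local x,y -> world
def L(p): return np.array([p[0]*xh[0]+p[1]*xh[1],p[0]*yh[0]+p[1]*yh[1]]).round(2)
BX=608.5
E
python3 - <<'E'
from h import *
bot.move_gripper(85,25)
bot.move_to(W(BX-17,-74,250),Q()); st()
r=bot.servo_line(W(BX-17,-74,126),speed=90,until_force=6); s=st(f'down {r}')
r=bot.servo_line(W(BX-17,-55,126),speed=10,until_force=2.2); s=st(f'wing {r}'); print(L(s['ee_pos']))
c=grab('scene'); cv2.imwrite('pics/s6.png',cv2.convertScaleAbs(cv2.resize(c['image'][175:265,245:345],None,fx=6,fy=6,interpolation=cv2.INTER_CUBIC),alpha=1.4))
E
```

```text
t 15.23 p [ 584.  -119.5  251.3] F [ 1.2 -0.4  0.8] w 84.9 q [-0.26  0.4   1.38  0.    1.36 -0.19]
down False t 16.76 p [ 584.1 -120.2  126.6] F [-0.1 -0.1  0.8] w 85.2 q [-0.26  0.52  1.51 -0.    1.11 -0.19]
wing True t 17.38 p [ 584.  -117.8  125.8] F [ 0.3 -2.9  2.2] w 84.7 q [-0.26  0.53  1.51 -0.    1.11 -0.18]
[591.43 -71.64]
```

View pics/s6.png

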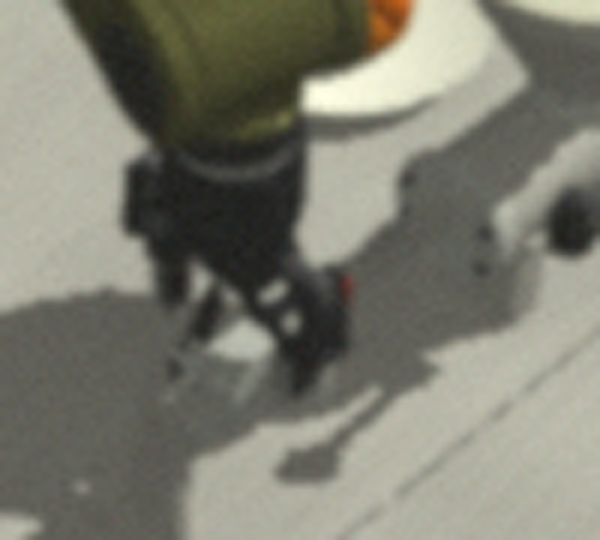

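```bash
cat >> h.py <<'E'
def QT(deg):
    return quat(R.from_rotvec(np.radians(deg)*np.array([*xh,0])).as_matrix()@rot(Q()))
E
python3 - <<'E'
from h import *
t=dict(np.load('avg_top.npz')); X=cloud(t); print('post z', [X[v,u].round(0).tolist() for u,v in((304,196),(308,197),(309,200),(312,200),(315,195))])
P=X[180:215,285:325].reshape(-1,3); l=np.c_[P[:,:2]@xh-BX,P[:,:2]@yh,P[:,2]]
m=(abs(l[:,0])<30)&(l[:,1]<-122)&(l[:,2]>60); print('max z beyond sleeve',l[m][np.argsort(-l[m,2])][:5].round(0))
for d in(25,30):
  for y in(-80,-30): print(d,y,bot.ik(W(BX-17,y,132),QT(d)))
E
```

```text
post z [[626.0, -173.0, 24.0], [622.0, -187.0, 23.0], [588.0, -180.0, 154.0], [591.0, -191.0, 138.0], [635.0, -215.0, -4.0]]
max z beyond sleeve [[  -8. -133.  154.]
 [ -14. -140.  153.]
 [   3. -142.  152.]
 [  -4. -140.  151.]
 [ -10. -140.  150.]]
25 -80 [-0.42621367  0.58621766  1.45142536  0.42662689  1.28770889 -0.5066726 ]
25 -30 [-0.34806171  0.56166202  1.49088655  0.44449324  1.24485683 -0.44719419]
30 -80 [-0.45264574  0.60804823  1.43982925  0.49936547  1.33321646 -0.55329948]
30 -30 [-0.37576945  0.58103618  1.48388013  0.52160086  1.28512856 -0.50050972]
```

```bash
python3 - <<'E'
from h import *
bot.servo_line(W(BX-17,-82,140),speed=80)
q=QT(28); bot.servo_line(W(BX-17,-82,138),q,speed=20); s=st('tilt')
r=bot.servo_line(W(BX-17,-64,138),speed=12,until_force=2.2); s=st(f'wing {r}'); y0=L(s['ee_pos'])[1]; print('T0',y0)
bot.servo_line(W(BX-17,y0+38,138),speed=30); bot.dwell(.3); s=st('pushed'); print(L(s['ee_pos']))
cs=[grab('top') for _ in range(4)]; c=cs[0]; c['image']=np.mean([k['image'] for k in cs],0).astype(np.uint8); np.savez('til_top.npz',**{k:np.asarray(v) for k,v in c.items()})
I=c['image'].astype(float); r=np.clip(I[...,2]-I[...,:2].mean(2)-12,0,None); sl=(slice(192,202),slice(266,276)); v,u=np.mgrid[0:420,0:560]; m=r[sl]; print('red',m.sum(),(m*u[sl]).sum()/m.sum())
c2=grab('scene')
a=cv2.resize(c['image'][175:225,250:310],(600,500),interpolation=cv2.INTER_CUBIC)
cv2.imwrite('pics/t7.png',cv2.convertScaleAbs(a,alpha=1.4)); cv2.imwrite('pics/s7.png',c2['image'])
np.set_printoptions(linewidth=200); print(I.mean(2).round().astype(int)[190:202,262:290])
E
```

```text
tilt t 18.45 p [ 583.2 -128.1  137.7] F [ 0.3 -0.4  0.6] w 85.1 q [-0.44  0.59  1.44  0.47  1.33 -0.53]
wing True t 19.38 p [ 584.  -117.4  137.7] F [-0.2 -1.9  1.6] w 85.0 q [-0.43  0.59  1.45  0.47  1.32 -0.52]
T0 -71.23
pushed t 21.09 p [587.  -79.6 137.9] F [ 0.3 -3.3 -0.5] w 85.0 q [-0.37  0.57  1.48  0.49  1.28 -0.48]
[591.44 -33.29]
red 341.5 270.4875549048316
[[138 139 138 138 138 138 136 137 136 138 137 139 143 131 119 130 131 131 129 128 115  83  42  31  32  34  32  36]
 [137 135 136 138 139 136 136 135 138 137 137 138 142 131 121 134 134 134 135 135 129 108  58  34  31  35  32  35]
 [131 133 132 135 137 136 137 137 136 136 136 140 141 133 127 135 135 134 131 133 129 115  82  41  36  35  37  31]
 [110 115 117 120 125 126 127 128 123 125 132 138 137 134 137 138 138 132 130 134 128 122 101  51  35  36  35  34]
 [ 80  82  82  82  85  86  89  89  78  82 116 138 142 139 142 140 140 141 139 142 139 126  94  53  36  35  34  38]
 [ 71  75  70  71  77  71  70  72  59  62  97 127 137 142 142 141 142 141 140 141 138 121  77  42  33  34  35  38]
 [ 74  72  68  71  75  68  70  68  53  59  81 123 149 143 143 142 142 141 140 140 139 120  76  40  35  35  36  43]
 [ 75  73  73  75  76  76  75  65  49  58  76 113 143 144 144 142 142 140 142 142 139 120  75  40  35  34  37  50]
 [ 93  90  85  86  83  80  77  69  53  60  73  85 117 141 144 144 142 141 140 140 139 121  76  39  33  35  40  56]
 [132 129 122 121 117 109 106  96  88  89  90  87 106 130 134 132 130 131 134 136 136 118  73  39  32  36  47  63]
 [126 127 127 125 127 124 124 128 135 133 127 103  75  77  80  82  85  91  96 108 115 101  59  35  33  34  52  67]
 [ 88  87  88  89  88  89  91 107 126 132 132 111  82  75  75  72  72  72  73  73  74  65  41  33  32  41  56  68]]
```

View pics/t7.png

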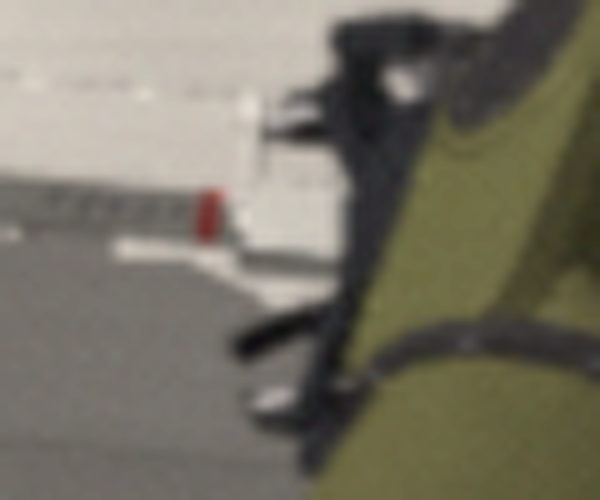

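```bash
python3 - <<'E'
from h import *
np.set_printoptions(linewidth=200)
y0=-71.23; v,u=np.mgrid[0:420,0:560]; sl=(slice(191,202),slice(265,276)); base=None
for D in (40,41.5,42.5,43.5,44.5,45.5,46.5):
    bot.servo_line(W(BX-17,y0+D,138),speed=15); bot.dwell(.15)
    cs=[bot.read_camera('top') for _ in range(4)]
    I=np.mean([k['image'] for k in cs],0); r=I[...,2]-I[...,:2].mean(2); m=np.clip(r-10,0,None)[sl]
    s=bot.read_state(); w=m.sum()
    print(D,L(s['ee_pos']),'red',w.round(0),((m*u[sl]).sum()/w).round(2),'F',s['ft_force'].round(1),'rows195-198',r[195:199,268:275].mean(0).round(0), I.mean(2)[195:199,268:277].mean(0).round(0))
    if base is None: base=w
    if w<.9*base: break
print(s['clock'])
a=cv2.resize(I[175:225,250:310].astype(np.uint8),(600,500),interpolation=cv2.INTER_CUBIC); cv2.imwrite('pics/t8.png',cv2.convertScaleAbs(a,alpha=1.4))
E
```

```text
40 [591.47 -31.22] red 394.0 270.48 F [ 1.  -3.2 -0. ] rows195-198 [ 7. 18. 44. 36. 13.  6.  7.] [ 74.  69.  53.  60.  83. 109. 133. 142. 143.]
41.5 [591.49 -29.74] red 390.0 270.46 F [ 0.9 -2.9 -1.4] rows195-198 [ 7. 18. 44. 36. 12.  6.  6.] [ 73.  69.  54.  59.  87. 115. 133. 142. 143.]
42.5 [591.5  -28.73] red 384.0 270.42 F [ 1.4 -3.4 -2.4] rows195-198 [ 7. 19. 44. 36. 12.  7.  7.] [ 74.  69.  54.  58.  84. 111. 132. 142. 142.]
43.5 [591.5  -27.71] red 384.0 270.46 F [ 0.9 -3.1 -2.1] rows195-198 [ 7. 18. 43. 35. 12.  7.  7.] [ 74.  69.  54.  62.  86. 111. 133. 142. 143.]
44.5 [591.51 -26.72] red 294.0 270.27 F [ 2.1 -3.3 -1.6] rows195-198 [ 6. 18. 41. 27.  7.  6.  7.] [ 74.  68.  56.  69.  93. 111. 132. 141. 143.]
24.375
```

View pics/t8.png

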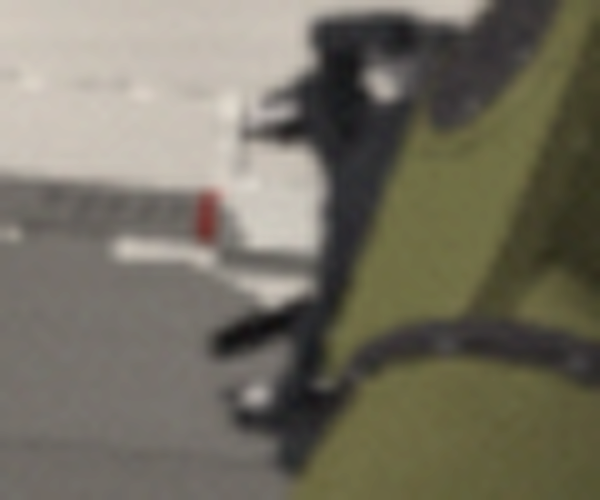

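```bash
python3 - <<'E'
from h import *
bot.servo_line(W(BX-17,-80,140),speed=60); st('back')
bot.servo_line(W(BX-17,-80,126),Q(),speed=20); bot.dwell(.2); st('vert')
r=bot.servo_line(W(BX-17,-62,126),speed=12,until_force=2.2); s=st(f'wing {r}'); V0=L(s['ee_pos'])[1]; print('V0',V0)
V0=np.clip(V0,-72.2,-71.1); Y=V0+43.3
bot.servo_line(W(BX-17,Y,126),speed=30); bot.dwell(.3); s=st('pushed'); e=Y-L(s['ee_pos'])[1]; print('err',e)
open('Y.txt','w').write(f'{Y}')
bot.move_gripper(64,25); st('64')
c=grab('scene'); cv2.imwrite('pics/s9.png',cv2.convertScaleAbs(cv2.resize(c['image'][165:255,255:355],None,fx=6,fy=6,interpolation=cv2.INTER_CUBIC),alpha=1.4))
t=grab('top'); cv2.imwrite('pics/t9.png',t['image'])
I=t['image'].astype(float); r=I[...,2]-I[...,:2].mean(2); print('top red',np.clip(r-10,0,None)[191:202,265:276].sum()); 
I=c['image'].astype(float); r=I[...,2]-I[...,:2].mean(2); print('scene red',np.clip(r-10,0,None)[214:232,294:308].sum())
E
```

```text
back t 25.42 p [ 583.4 -125.8  140. ] F [-1.   0.2  0.3] w 85.0 q [-0.44  0.59  1.44  0.47  1.33 -0.53]
vert t 26.47 p [ 583.4 -126.6  126. ] F [-0.4 -0.7 -0.1] w 84.8 q [-0.28  0.53  1.51  0.    1.11 -0.2 ]
wing True t 27.31 p [ 584.  -117.3  125.8] F [-0.5 -2.   1.7] w 84.9 q [-0.26  0.53  1.51 -0.    1.11 -0.18]
V0 -71.12
pushed t 29.21 p [587.3 -74.2 125.9] F [ 0.1 -3.7 -3.1] w 84.9 q [-0.19  0.52  1.52 -0.    1.11 -0.11]
err 0.06999999999999318
64 t 29.56 p [587.7 -74.2 126.4] F [ 0.5 -3.5  2.4] w 63.8 q [-0.19  0.52  1.52 -0.    1.1  -0.11]
top red 56.0
scene red 8.0
```

View pics/s9.png

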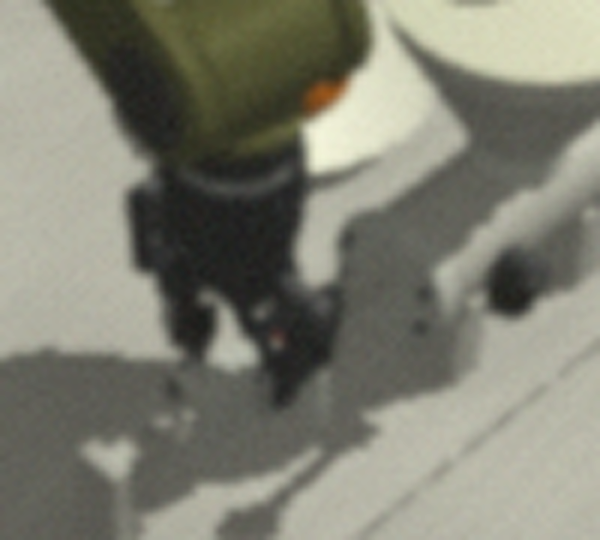

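```bash
python3 - <<'E'
from h import *
Y=float(open('Y.txt').read())
for c,w in((-12,54),(-8,46),(-5.5,41)):
    bot.servo_line(W(BX+c,Y,126),speed=25); bot.move_gripper(w,25); s=st(f'{c},{w}'); print(L(s['ee_pos']))
bot.servo_line(W(BX-4.5,Y,126),speed=20); st()
bot.move_gripper(25,40); bot.dwell(.2); s=st('closed'); print(L(s['ee_pos'])-[BX-4.5,Y], s['moment'])
E
```

```text
-12,54 t 30.27 p [592.4 -74.5 125.9] F [-1.1 -3.4 -0.2] w 53.7 q [-0.19  0.53  1.5  -0.    1.11 -0.11]
[596.47 -27.79]
-8,46 t 30.83 p [596.5 -74.8 126. ] F [-0.8 -2.6  0.5] w 46.2 q [-0.19  0.54  1.49 -0.    1.12 -0.11]
[600.57 -27.81]
-5.5,41 t 31.31 p [598.9 -74.8 126. ] F [-3.3 -0.4  1.3] w 41.5 q [-0.18  0.54  1.48  0.    1.12 -0.11]
[602.9  -27.55]
 t 31.56 p [599.7 -74.8 125.9] F [-5.1  0.6  2.7] w 40.8 q [-0.18  0.54  1.48  0.    1.12 -0.11]
closed t 31.98 p [599.3 -74.7 126.1] F [-10.8   2.3   7.3] w 32.1 q [-0.18  0.54  1.48  0.    1.12 -0.11]
[-0.7   0.38] [ 0.268037    1.86549911 -0.51796573]
```

```bash
python3 - <<'E'
from h import *
Y=float(open('Y.txt').read())
bot.servo_line(W(BX-5.5,Y+.2,126),speed=10); st('shift')
bot.move_gripper(20,90); bot.dwell(.3); s=st('90N'); print(L(s['ee_pos'])-[BX-5.5,Y])
cs=[bot.read_camera('scene')for _ in range(3)]; c=bot.read_camera('top')
a=cv2.resize(c['image'][130:250,200:360],(640,480),interpolation=cv2.INTER_CUBIC); b=cv2.resize(cs[0]['image'][120:255,230:390],(640,540),interpolation=cv2.INTER_CUBIC)
o=np.zeros((540,1280,3),np.uint8); o[:480,:640]=a; o[:,640:]=b; cv2.imwrite('pics/f10.png',cv2.convertScaleAbs(cv2.resize(o,(800,338),interpolation=cv2.INTER_AREA),alpha=1.4))
E
```

```text
shift t 32.23 p [599.2 -74.7 126.1] F [0.7 1.2 0.8] w 32.0 q [-0.18  0.54  1.48  0.    1.12 -0.11]
90N t 32.75 p [599.6 -74.5 126.3] F [5.4 3.6 1.9] w 30.2 q [-0.18  0.54  1.48  0.    1.12 -0.11]
[0.6  0.58]
```

```bash
python3 - <<'E'
from h import *
c=bot.read_camera('scene'); X=cloud(c); I=c['image'].astype(int)
P=X.reshape(-1,3); m=(np.hypot(P[:,0]-621.8,P[:,1]-142)<84)&(P[:,2]>270)&(P[:,2]<305)&(c['depth'].ravel()>0)
A=np.c_[P[m,:2]-[621.8,142],np.ones(m.sum())]; k=np.linalg.lstsq(A,P[m,2],rcond=None)[0]; print('lid plane slope,z',k.round(4),m.sum())
st(); bot.finish_job()
E
```

```text
lid plane slope,z [3.000000e-03 4.100000e-03 2.794459e+02] 1267
 t 33.0 p [599.6 -74.5 126.3] F [4.6 3.2 1.5] w 30.4 q [-0.18  0.54  1.48  0.    1.12 -0.11]
the job is handed in; nothing more can be done
```

I set the lid on the hopper and let go of it. Then I pushed the stop to the red band, held it there and squeezed the lever shut. I handed the job in at 33.0 s, still gripping the stop at 90 N.

- **Lid:** it touched down at 318.4 mm against a predicted 318.3 mm. At the end, the depth image put its plane within 0.3° of level, at about 279 mm, which fits a seated lid.
- **Stop:** I measured the 43.3 mm push in a rehearsal with the gripper tilted so the top camera could see the band. The red band's visible area stayed constant up to 43.5 mm and shrank at 44.5 mm. I then let the stop run back and repeated the push with the gripper upright.
- **Stop, final position:** the gripper hid the band in the final hold, so I could not check that position by eye. While the lever closed, the tool crept about 0.4–0.6 mm inward, so the edge may overlap the band by about that much. The two upright contact readings also differed by 0.5 mm.
- **Lever:** the grip width was 32.0 mm at 40 N and 30.2 mm at 90 N. After allowing for finger give, both come to about 33.4 mm, against 33 mm for a closed lever. I read that as fully flat, but I have no picture of it because the 12-picture limit was reached.

The arm stayed away from the plate, bowl and beaker throughout, and every contact force I read was about 11 N or less.

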